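Seat the sensor card in the bench logger dock with its two levers

ROBOT

A 7-joint arm with a two-finger parallel gripper is mounted at the origin on the work surface. World frame = base frame: x ahead of the robot, y to its left, z up, the work surface at z = 0. Lengths are in m, angles in degrees, forces in N, time in s.
With the tool pointing down it reaches from about 0.4 to 0.9 m from the base axis. Payload 5.5 kg.
Tool frame: the origin (TCP) lies at the centre of the arm's flange, where the gripper is bolted on; the fingertips stand 178 mm ahead of it and the grasp point (between the pads) lies 159 mm ahead of it (manip.pinch_z is the distance from the TCP to the grasp point, in m); z points along the fingers, y is the line along which they close (so a half turn about z gives the same grasp; the last joint's range is limited). The gripper opens to 92 mm and grips with 3 to 60 N. Pads are 19 mm wide; open, the fingers measure 130 mm over their backs; the gripper's body (75 mm by 190 mm) begins 47 mm behind the grasp point.
Start: joints at [78.22, 28.699, -24.465, 88.831, 12.651, 65.22, -12.049], TCP at [0.294, -0.58, 0.405] pointing down, gripper open.
Joint ranges: [-164.97, 164.97], [-17.58, 116.51], [-87.97, 89.64], [11.32, 138.91], [-80.73, 260.73], [10.89, 115.49], [-147.41, 147.41]. Speed limits (degrees/s): [147.25, 147.25, 180, 180, 180, 180, 180].

INTERFACE

Orientations are given as [roll, pitch, yaw] about the fixed x, y, z axes, in that order (R = Rz(yaw) Ry(pitch) Rx(roll)).
In Python, from workcell import get_obs, capture, calibration, manip gives the robot as it stands.
- The arm moves only by the tool apply_moves, never from a script. Its argument "plan" is a list of rows, each a list of 5 numbers: the shift along the tool's x, y, z in mm, then the turn about the tool's z in degrees, then the finger opening in mm, from 0 to 91.8. In form: [[tx, ty, tz, spin, gripper], ...]. A call has 1 to 12 rows; each row is the pose to reach, as a shift and turn from the pose commanded when the call began, along the tool's axes at that moment; what a row does not reach only later rows make up. A row lasts 1/12 s, in which the tool goes at most 41.7 mm and 7.16 degrees, less where a joint would pass 70% of its speed; a pose out of reach is approached as far as the arm can. A call with a gripper value outside its range is refused whole. The fingers move at their own pace and stop on an object; "newtons" is the grip in N (left out, the last holds). Time passes only in rows, so rows that repeat a pose let the fingers close. It gives the time, the measured TCP pose, the force, the opening and the grip force at its end, in the units of the state.
- get_obs(): the state, without advancing time (a new reading comes with each control period).
- capture(name): name is "scene" or "top" or "wrist"; returns (picture, depth): 400x640x3 uint8, red, green, blue; 400x640 float32, m along the optical axis (not along the pixel's ray), 0 where there is no reading.
- calibration(name): a dict with "mtx" (3x3 intrinsics, pixels), "D" ([k1, k2, p1, p2, k3] as OpenCV has them; the pictures are not rectified), "T" (4x4, takes a point from camera to world coordinates); the wrist camera has in their place "hand_eye" (4x4, takes a point from camera to tool coordinates, whose origin is the TCP and whose axes are the flange's). Camera axes: x right, y up, looking along -z (the intrinsics and any distortion apply to the point x, -y, -z); pixel columns grow to the right and rows downward; lengths in m; the calibration is good to about 2 mm. A picture is of the moment at which its call begins: read the wrist's pose just before it. calibration takes no time and is no camera call.
- manip.sign_off(): hands the job in; it is judged then, once.
The state is a dict: "time": time; "qpos": joint angles; "joint_velocities": joint speeds; "joint_torque": joint torques, N m; "ee_pos": TCP position; "ee_rot": TCP orientation; "ft_force": force on the tool from outside, world axes, zero at the start; "wrist_torque": the same for the moment, N m; "finger_gap": finger opening in m; "finger_force": force on a finger pad.
Only numpy, scipy, OpenCV 4.12 (cv2) and the standard library are available. Lean on these libraries where they do the work, as an engineer would, in place of code of your own. Each camera call takes 0.05 s, during which the arm holds its last target. There are 200 camera calls.

TASK

Take the white sensor card out of its wooden stand, lower it upright into the slot of the logger dock until it rests on the two open ejector levers, and let it go. Then swing both white levers inward, in turns so that the card sinks evenly, until they come to a firm stop and the card is fully home and level. Seat the card with the levers only, never by pushing on the card; press the levers gently and leave the other things on the bench where they are.

Things in the scene. Friction and masses are not known exactly. Their poses are not given: they have to be found in the camera images.
- card: White plug-in sensor card: plate 12 mm thick (x), 108 mm tall (z), 100 to 200 g, same both ways round. Origin: centre of its underside. 68 mm wide (y), but a 12 mm high cross bar 52 mm up is 108 mm wide, and 48 mm either side of the middle an 8 mm steel pin passes through it (26 mm long, along x). Starts upright in the stand; pinch its top edge across x.
- card_foot (a point): Centre of the underside of the card's foot (the card's origin).
- dock: Logger dock, fixed: grey base 75 x 190 x 10 mm (long in y), origin at the centre of its underside. The card stands along y between two aluminium guides (52 mm long, flared mouth 70 mm up, 14.4 mm apart) and two end posts (flared, 108 mm high, 111 mm apart at the top, for the cross bar's ends). Lever pivots (axes along x): 68 mm up at y = +70 and -70 mm.
- lever_left (a joint): White lever at the dock's +y end: about 0 when shut, grows as it swings outward; 0.74 to 0.82 at the start, outer stop 0.85. Moves with 1 to 5 N of drag at its end and stays where left. It stops firmly, a little springily, once the card is on the slot floor. That shut angle varies (about -0.28 to 0.13), so feel for it: 5 to 6 N of steady push shows it; 10 N strains it.
- lever_right (a joint): The same for the lever at the dock's -y end: mirror image, again growing outward. Work the levers in turns: one to about half (0.35, handle nearly upright), the other to about 0.1, then each home. Shutting one fully while the other is open tips the card and may bind it.
- lever_left_tip (a point): Middle of the outer top edge of the left lever's handle, 24 mm wide (x), 7 mm thick, 88 mm long from its pivot. At angle 0.3 it stands upright with its outer face 8 mm outside the pivot; shut, it leans 0.3 inward. To shut it, push its outer face near the top towards the slot.
- lever_right_tip (a point): The same for the right lever. Each lever's forked jaw straddles the card and takes its pin 22 mm inside the pivot: open, the lower prongs carry the card 16 to 25 mm above home; swung in, they let it sink and the hooks above draw the pins down for the last 8 mm or so.
- slot_floor (a point): Middle of the slot, 16 mm above the dock's underside: the usual height of the slot floor. Sprung contacts here resist the card's last 5 mm with a few newtons.
- connector: Connector in the bottom of the slot, hidden by the guides; origin 10 mm above the dock's underside. Its floor bar, on which the card's foot stands when home, is packed to a height that cannot be seen: anywhere from 4 mm below to 4 mm above slot_floor.
- stand: Wooden stand 60 x 100 x 40 mm, fixed, origin at the centre of its underside. The card stands in its slot (15 mm wide, along y), foot 8 mm above the underside. It may be on either side of the dock.
- tube_rack: Wooden test-tube rack 60 x 120 mm, 90 mm high, fixed, on the other side of the dock. Not needed.
- petri_dish: Glass dish 90 mm across, 15 mm high. Leave alone.
- tweezers: Steel tweezers 120 mm long, lying. Leave alone.
- pencil: Yellow pencil 160 mm long, lying. Leave alone.
- tin_can: Tin can 74 mm across, 110 mm high. Leave alone.
- beaker: Glass beaker 70 mm across, 90 mm high. Leave alone.
- goggles: Clear safety goggles about 150 mm wide, 42 mm high. Leave alone.
Things that resemble listed ones, but are neither listed nor needed, are in the scene too. There is more than one size of the card; the one meant has the size given above.

How it is judged:
By the outcome, as a careful person would: the job done as asked, in the order asked, and still so for the second after the job is handed in, with the robot touching nothing.
It also fails if it takes over 69 s, if anything falls off the work surface, if the arm or the gripper's body presses on something with over 40 N, if the wrist force passes 120 N, or if a joint passes its speed limit or range.

## Working session

There is one attempt and no reset: what is moved stays moved. The work goes in short steps, Python scripts to look and compute and a tool call to move; the robot and the scene stay as the last step left them, time stands still between calls to the robot, and variables do not carry over. Pictures are saved under pics/ and viewed, at most 10 in all, crops included, and the job is handed in when it is done.

Besides the shell and the picture viewer there is one more tool, called after "Emit:" as name(argument=value, ...), one argument or row to a line, values as JSON. apply_moves: Moves the arm, as the interface text tells. Its arguments: {"type":"object","properties":{"plan":{"type":"array"},"newtons":{"type":"number"}},"required":["plan"]}

```bash
ls; mkdir -p pics; cat > h.py <<'E'
import numpy as np, cv2
from workcell import get_obs, capture, calibration, manip
from scipy.spatial.transform import Rotation as R
def camT(n,o=None):
    c=calibration(n)
    if n!="wrist": return c,np.array(c["T"])
    o=o or get_obs(); T=np.eye(4); T[:3,:3]=R.from_euler("xyz",o["ee_rot"],degrees=True).as_matrix(); T[:3,3]=o["ee_pos"]
    return c,T@np.array(c["hand_eye"])
def rays(c,T,uv):
    p=cv2.undistortPoints(np.array(uv,float).reshape(-1,1,2),np.array(c["mtx"]),np.array(c["D"])).reshape(-1,2)
    d=np.c_[p[:,0],-p[:,1],-np.ones(len(p))]
    return T[:3,3],d@T[:3,:3].T
def onplane(c,T,uv,z):
    o,d=rays(c,T,uv); return o+d*((z-o[2])/d[:,2])[:,None]
def proj(c,T,P):
    q=(np.array(P,float).reshape(-1,3)-T[:3,3])@T[:3,:3]
    q=q*[1,-1,-1]
    return cv2.projectPoints(q,np.zeros(3),np.zeros(3),np.array(c["mtx"]),np.array(c["D"]))[0].reshape(-1,2)
def cloud(c,T,dep):
    v,u=np.mgrid[:dep.shape[0],:dep.shape[1]]
    o,d=rays(c,T,np.c_[u.ravel(),v.ravel()])
    return (o+d*dep.reshape(-1,1)).reshape(dep.shape+(3,))
E
python3 - <<'E'
from h import *
o=get_obs();print(o)
a,da=capture("top");b,db=capture("scene")
np.savez("s0.npz",a=a,da=da,b=b,db=db)
cv2.imwrite("pics/top0.png",a[:,:,::-1]);cv2.imwrite("pics/scene0.png",b[:,:,::-1])
for n in("top","scene"): print(np.round(calibration(n)["T"],3))
E
```

```text
pics
{'time': 0.0, 'qpos': array([ 78.22047623,  28.75397003, -24.4521317 ,  88.89091604,
        12.65030462,  65.21746813, -12.04753016]), 'joint_velocities': array([ 0.01555247, -0.00363358, -0.02980445, -0.01473339, -0.09949817,
       -0.04498612,  0.00037606]), 'joint_torque': array([ 3.98670136e-04, -5.66590083e+01, -5.81611499e+00, -2.79108024e+01,
       -6.86035585e-02,  3.10029241e-02,  1.91221388e-04]), 'ee_pos': array([ 0.29346237, -0.57959644,  0.4036784 ]), 'ee_rot': array([-1.79890843e+02, -4.37637755e-03,  2.68632514e+01]), 'ft_force': array([-0.26111448, -0.10427303, -1.11582532]), 'wrist_torque': array([0.01550515, 0.01293159, 0.01005794]), 'finger_force': 0.0, 'finger_gap': 0.09200285554242117}
[[-0.019  0.994 -0.105  0.472]
 [-1.    -0.018  0.009  0.015]
 [ 0.007  0.105  0.994  0.961]
 [ 0.     0.     0.     1.   ]]
[[-0.85  -0.285  0.443  0.975]
 [ 0.526 -0.49   0.695  0.652]
 [ 0.019  0.824  0.566  0.657]
 [ 0.     0.     0.     1.   ]]
```

View pics/top0.png

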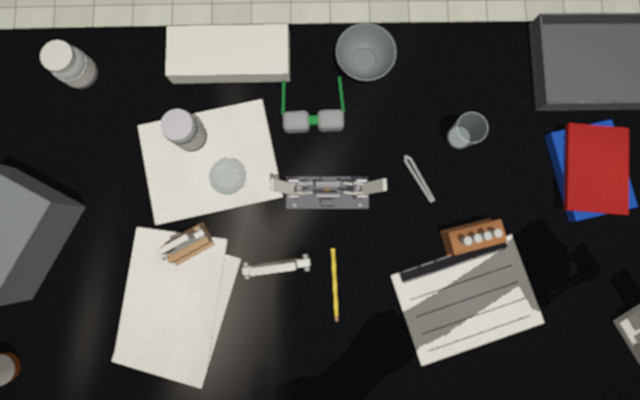

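View pics/scene0.png

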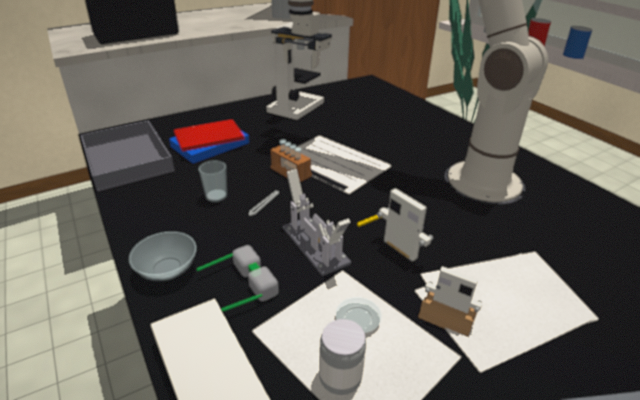

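Candidates for the card: A, the one in the wooden stand (top 188,243; scene 455,290). B, a card standing free on the bench that looks larger (top 277,267; scene 403,225). The task calls for A, so I'll check its size and take a close crop while measuring the dock.

```bash
python3 - <<'E'
from h import *
z=np.load("s0.npz")
for n,i,d in(("top","a","da"),("scene","b","db")):
    c,T=camT(n); P=cloud(c,T,z[d]); 
    print(n,c["mtx"][0][0],c["D"])
    if n=="top":
        img=z["a"]; hsv=cv2.cvtColor(img,cv2.COLOR_RGB2HSV)
        for nm,(u0,u1,v0,v1) in dict(stand=(150,225,215,272),decoy=(238,315,250,285),dock=(266,392,168,214)).items():
            Q=P[v0:v1,u0:u1].reshape(-1,3)
            for zl,zh in((.03,.045),(.045,.075),(.075,.1),(.1,.112),(.112,.14),(.14,.19)):
                m=(Q[:,2]>zl)&(Q[:,2]<zh)
                if m.sum()<8: continue
                q=Q[m]; r=cv2.minAreaRect(q[:,:2].astype(np.float32)*1000)
                print(nm,zl,m.sum(),np.round(np.median(q,0),3),np.round(r[0]),np.round(r[1]),round(r[2],1),round(q[:,2].max(),3))
img=z["b"]; crop=cv2.resize(img[150:350,260:500],None,fx=3,fy=3,interpolation=cv2.INTER_CUBIC)
cv2.imwrite("pics/crop0.png",crop[:,:,::-1])
E
```

```text
top 414.23780101325525 [-0.01283249  0.          0.          0.          0.        ]
stand 0.03 462 [0.463 0.306 0.04 ] [468. 313.] [ 44. 101.] 27.7 0.045
stand 0.045 197 [0.476 0.286 0.065] [465. 311.] [ 26. 107.] 32.5 0.075
stand 0.075 75 [0.468 0.301 0.089] [464. 309.] [11. 66.] 37.7 0.1
stand 0.1 44 [0.468 0.301 0.105] [464. 309.] [10. 65.] 37.5 0.112
stand 0.112 207 [0.468 0.313 0.116] [468. 314.] [12. 68.] 28.6 0.121
decoy 0.03 12 [0.425 0.109 0.037] [425. 108.] [ 0. 80.] 6.7 0.045
decoy 0.045 111 [0.421 0.103 0.073] [417. 109.] [ 35. 141.] 6.9 0.075
decoy 0.075 163 [0.421 0.062 0.077] [417. 109.] [ 30. 140.] 7.5 0.1
decoy 0.1 11 [0.424 0.079 0.105] [425. 108.] [88. 13.] 87.4 0.112
decoy 0.112 53 [0.424 0.102 0.126] [417. 110.] [17. 90.] 6.7 0.14
decoy 0.14 374 [0.417 0.109 0.144] [417. 110.] [16. 89.] 6.5 0.148
dock 0.03 221 [ 0.563 -0.002  0.04 ] [581.  -2.] [164.  66.] 88.8 0.045
dock 0.045 318 [ 0.581 -0.002  0.068] [578.  -3.] [167.  36.] 89.0 0.075
dock 0.075 475 [ 0.578 -0.036  0.083] [580.  -2.] [181.  38.] 89.0 0.1
dock 0.1 126 [0.581 0.055 0.106] [581.  -2.] [186.  23.] 89.0 0.112
dock 0.112 208 [ 0.58  -0.095  0.127] [580.  -2.] [217.  24.] 89.0 0.14
dock 0.14 114 [ 0.58  -0.003  0.145] [580.  -2.] [230.  23.] 88.9 0.15
scene 428.94096352441676 [-0.07979891  0.          0.          0.          0.        ]
```

View pics/crop0.png

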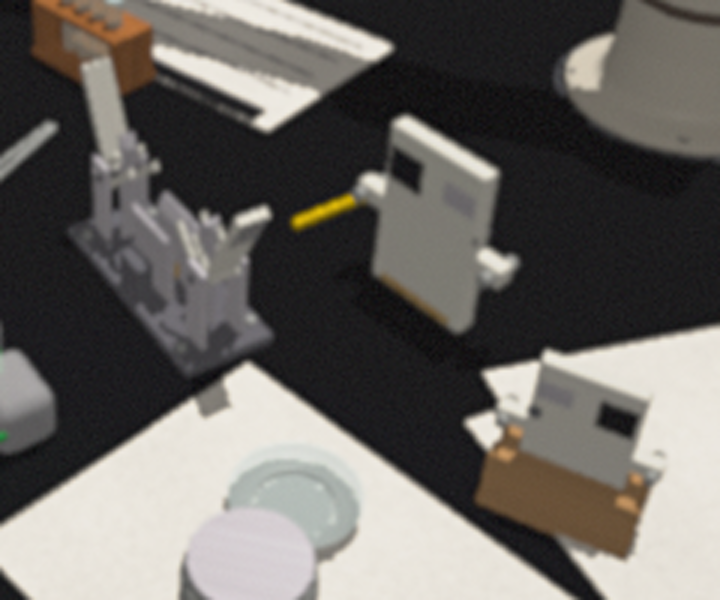

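A is right: its top edge is 12 x 68 mm at z = 0.116, while B is 16 x 90 mm. The crop shows A at crop (585,410) in the stand and B at (440,220). The dock is at about (0.580, -0.002) with yaw -1°. I'll move over the stand now.

Emit:
apply_moves(
  plan=[
    [25, -32, 0, -4, 80],
    [50, -64, 0, -8, 80],
    [75, -96, 0, -12, 80],
    [100, -128, 0, -16, 80],
    [125, -160, 0, -20, 80],
    [150, -192, 0, -24, 80],
    [175, -224, 0, -28, 80],
    [200, -256, 0, -32, 80],
    [225, -288, 0, -36, 80],
    [250, -320, 0, -40, 80],
    [275, -352, 0, -44, 80],
    [280, -359, 0, -46, 80],
  ],
  newtons=20,
)

```text
time: 1.1
ee_pos: [0.3819, -0.1269, 0.4048]
ee_rot: [-180.0, -0.0, 73.5]
ft_force: [0.3, -0.1, 0.0]
finger_gap: 0.0801
finger_force: 0.0
```

```bash
cat >> h.py <<'E'
def togo(x,y,z,yaw):
    "remaining move in tool axes (mm, deg) for a TCP target"
    o=get_obs(); M=R.from_euler("xyz",o["ee_rot"],degrees=True).as_matrix()
    d=(np.array([x,y,z])-o["ee_pos"])@M*1000
    s=-((yaw-o["ee_rot"][2]+180)%360-180)
    print("t",round(o["time"],2),"pos",np.round(o["ee_pos"],4),"rot",np.round(o["ee_rot"],2),"F",np.round(o["ft_force"],1),"gap",round(o["finger_gap"]*1000,1),"q",np.round(o["qpos"]))
    print("togo",np.round(d,1),"spin",round(s,1))
E
python3 -c "
from h import *
togo(.468,.314,.405,118.6)"
```

```text
t 1.1 pos [ 0.3819 -0.1269  0.4048] rot [-1.80e+02 -3.00e-02  7.35e+01] F [ 0.3 -0.1  0. ] gap 80.1 q [ 63.   3. -49. 121.   3.  56.  -5.]
togo [ 4.472e+02 -4.270e+01  1.000e-01] spin -45.1
```

Emit:
apply_moves(
  plan=[
    [37, -4, 0, -4, 80],
    [74, -7, 0, -8, 80],
    [111, -11, 0, -12, 80],
    [148, -14, 0, -16, 80],
    [185, -18, 0, -20, 80],
    [222, -21, 0, -24, 80],
    [259, -25, 0, -28, 80],
    [296, -28, 0, -32, 80],
    [333, -32, 0, -36, 80],
    [370, -36, 0, -40, 80],
    [407, -40, 0, -44, 80],
    [446, -43, 0, -45, 80],
  ],
)

```text
time: 2.1
ee_pos: [0.4721, 0.3068, 0.4037]
ee_rot: [-179.9, 0.0, 118.0]
ft_force: [0.5, -0.7, 0.3]
finger_gap: 0.0796
finger_force: 0.0
```

```bash
python3 - <<'E'
from h import *
togo(.468,.314,.405,118.6)
o=get_obs(); im,d=capture("wrist"); c,T=camT("wrist",o)
cv2.imwrite("pics/w1.png",im[:,:,::-1])
P=cloud(c,T,d); print(np.round(calibration("wrist")["hand_eye"],3))
for zl,zh in((.03,.045),(.06,.075),(.108,.13)):
    m=(P[...,2]>zl)&(P[...,2]<zh)&(np.hypot(P[...,0]-.468,P[...,1]-.314)<.08)
    if m.sum()<20: print(m.sum());continue
    q=P[m]; r=cv2.minAreaRect(q[:,:2].astype(np.float32)*1000)
    pc=np.linalg.eigh(np.cov(q[:,:2].T))[1][:,1]
    print(zl,m.sum(),np.round(q.mean(0),4),np.round(r[0],1),np.round(r[1],1),round(r[2],1),np.degrees(np.arctan2(pc[1],pc[0])))
E
```

```text
t 2.1 pos [0.4721 0.3068 0.4037] rot [-1.799e+02  3.000e-02  1.180e+02] F [ 0.5 -0.7  0.3] gap 79.6 q [  9.  30. -60. 101.  28.  66. -31.]
togo [ 8.3 -0.2 -1.3] spin -0.6
[[ 0.     0.963  0.269  0.073]
 [ 1.    -0.001  0.001 -0.001]
 [ 0.001  0.269 -0.963  0.021]
 [ 0.     0.     0.     1.   ]]
0.03 2464 [0.4661 0.3121 0.0394] [465.9 311.8] [ 43. 100.] 28.0 117.49999925820424
0.06 532 [0.4535 0.3354 0.0643] [465.9 311.6] [ 25.1 108.5] 28.0 118.09241344698908
0.108 1179 [0.465  0.3136 0.1152] [465.6 312. ] [11.4 67.5] 28.3 118.44819413046989
```

View pics/w1.png

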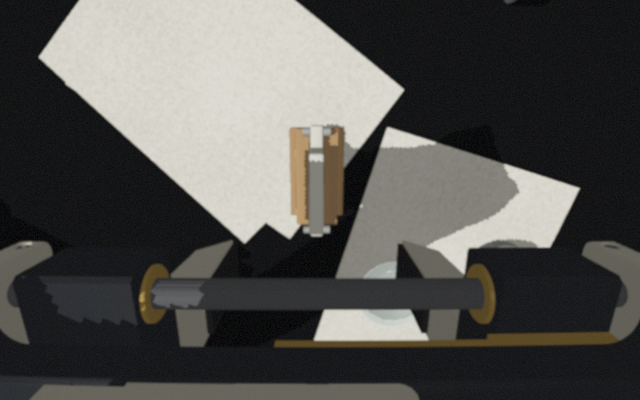

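The view shows the card in its stand at about (316,180), centred between the fingers. It measures (0.4658, 0.312), yaw 118.2°. I'll descend in two stages.

Emit:
apply_moves(
  plan=[
    [7, -3, 20, 0, 50],
    [7, -3, 45, 0, 50],
    [7, -3, 70, 0, 50],
    [7, -3, 90, 0, 50],
    [7, -3, 100, 0, 50],
    [7, -3, 100, 0, 50],
    [7, -3, 100, 0, 50],
  ],
)

```text
time: 2.73
ee_pos: [0.4658, 0.3104, 0.3048]
ee_rot: [-180.0, -0.0, 117.8]
ft_force: [0.7, -0.6, 0.3]
finger_gap: 0.0498
finger_force: 0.0
```

```bash
python3 -c "
from h import *
togo(.4658,.312,.267,118.2)"
```

```text
t 2.73 pos [0.4658 0.3104 0.3048] rot [-1.7996e+02 -2.0000e-02  1.1785e+02] F [ 0.7 -0.6  0.3] gap 49.8 q [  5.  36. -55. 106.  35.  56. -37.]
togo [ 1.4  0.7 37.8] spin -0.4
```

Emit:
apply_moves(
  plan=[
    [1.5, 1, 15, -0.4, 50],
    [1.5, 1, 30, -0.4, 50],
    [1.5, 1, 38, -0.4, 50],
    [1.5, 1, 38, -0.4, 30],
    [1.5, 1, 38, -0.4, 15],
    [1.5, 1, 38, -0.4, 8],
    [1.5, 1, 38, -0.4, 6],
    [1.5, 1, 38, -0.4, 6],
    [1.5, 1, 38, -0.4, 6],
    [1.5, 1, 38, -0.4, 6],
  ],
  newtons=25,
)

```text
time: 3.57
ee_pos: [0.466, 0.3125, 0.2671]
ee_rot: [180.0, 0.0, 118.3]
ft_force: [-0.2, 0.6, 1.4]
finger_gap: 0.0117
finger_force: 25.0
```

Emit:
apply_moves(
  plan=[
    [0, 0, -5, 0, 6],
    [0, 0, -12, 0, 6],
    [0, 0, -22, 0, 6],
    [0, 0, -36, 0, 6],
    [0, 0, -52, 0, 6],
    [0, 0, -72, 0, 6],
    [0, 0, -94, 0, 6],
    [0, 0, -118, 0, 6],
    [0, 0, -142, 0, 6],
    [0, 0, -160, 0, 6],
    [0, 0, -168, 0, 6],
    [0, 0, -170, 0, 6],
  ],
)

```text
time: 4.57
ee_pos: [0.4657, 0.3129, 0.4392]
ee_rot: [179.8, 0.0, 118.3]
ft_force: [0.7, 0.7, -1.2]
finger_gap: 0.012
finger_force: 25.0
```

```bash
python3 - <<'E'
from h import *
togo(.58,-.002,.437,89)
z=np.load("s0.npz"); c,T=camT("top"); P=cloud(c,T,z["da"])[165:217,262:396].reshape(-1,3)
# dock base: grey plate z~0.01
m=(P[:,2]>.004)&(P[:,2]<.015)
hsv=cv2.cvtColor(z["a"],cv2.COLOR_RGB2HSV)[165:217,262:396].reshape(-1,3)
m&=hsv[:,2]>60
q=P[m]; print(m.sum(), hsv[m].mean(0)); r=cv2.minAreaRect(q[:,:2].astype(np.float32)*1000);print(r)
# high structure strips in y
q=P[P[:,2]>.1]
for y0 in np.arange(-.13,.125,.01):
    s=q[(q[:,1]>=y0)&(q[:,1]<y0+.01)]
    if len(s)>3: print(round(y0,2),len(s),np.round([s[:,0].min(),s[:,0].max(),s[:,2].min(),s[:,2].max()],3))
E
```

```text
t 4.57 pos [0.4657 0.3129 0.4392] rot [1.7982e+02 2.0000e-02 1.1828e+02] F [ 0.7  0.7 -1.2] gap 12.0 q [ 10.  27. -62.  99.  26.  69. -30.]
togo [-331.5  -48.5    2.2] spin 29.3
1525 [119.33442623   6.92983607 115.92852459]
((577.1199340820312, 26.85296630859375), (254.48341369628906, 111.21778869628906), 82.8117904663086)
-0.12 48 [0.567 0.589 0.142 0.15 ]
-0.11 76 [0.567 0.591 0.113 0.143]
-0.1 71 [0.567 0.591 0.1   0.125]
-0.09 11 [0.568 0.588 0.1   0.105]
-0.07 21 [0.574 0.585 0.1   0.11 ]
0.01 25 [0.472 0.472 0.961 0.961]
0.05 13 [0.577 0.587 0.1   0.108]
0.06 11 [0.577 0.587 0.106 0.11 ]
0.08 38 [0.571 0.594 0.1   0.111]
0.09 72 [0.57  0.594 0.111 0.132]
0.1 70 [0.57  0.594 0.127 0.149]
0.11 17 [0.571 0.594 0.141 0.147]
```

Emit:
apply_moves(
  plan=[
    [-20, -5, 0, 2, 6],
    [-56, -14, 0, 5, 6],
    [-92, -23, 0, 8, 6],
    [-128, -32, 0, 11, 6],
    [-164, -41, 0, 14, 6],
    [-200, -50, 0, 17, 6],
    [-236, -59, 0, 20, 6],
    [-272, -68, 0, 23, 6],
    [-308, -77, 0, 26, 6],
    [-344, -86, 0, 29, 6],
    [-376, -94, 0, 29.3, 6],
    [-400, -100, 0, 29.3, 6],
  ],
)

```text
time: 5.57
ee_pos: [0.5669, -0.0912, 0.4354]
ee_rot: [-179.9, 0.1, 88.7]
ft_force: [0.2, -0.2, -1.2]
finger_gap: 0.0116
finger_force: 25.0
```

Emit:
apply_moves(
  plan=[
    [-15, 0, 0, 0, 6],
    [-30, 0, 0, 0, 6],
    [-40, 0, 0, 0, 6],
    [-40, 0, 0, 0, 6],
    [-40, 0, 0, 0, 6],
    [-40, 0, 0, 0, 6],
  ],
)

```text
time: 6.07
ee_pos: [0.5663, -0.1258, 0.4366]
ee_rot: [-180.0, -0.1, 89.1]
ft_force: [-0.4, 0.4, -1.9]
finger_gap: 0.0117
finger_force: 25.0
```

```bash
python3 - <<'E'
from h import *
togo(.58,-.002,.437,89)
o=get_obs(); im,d=capture("wrist"); c,T=camT("wrist",o)
cv2.imwrite("pics/w2.png",im[:,:,::-1]); np.savez("w2.npz",im=im,d=d,T=T)
P=cloud(c,T,d)
q=P[(P[...,2]>.06)&(P[...,2]<.16)&(abs(P[...,0]-.58)<.05)&(abs(P[...,1])<.14)&(d>0)]
for y0 in np.arange(-.13,.125,.01):
    s=q[(q[:,1]>=y0)&(q[:,1]<y0+.01)]
    if len(s)>3: print(round(y0,2),len(s),np.round([s[:,0].min(),s[:,0].max(),s[:,2].max()],4))
E
```

```text
t 6.07 pos [ 0.5663 -0.1258  0.4366] rot [-1.7998e+02 -5.0000e-02  8.9060e+01] F [-0.4  0.4 -1.9] gap 11.7 q [ 49.  26. -52.  97.  22.  68.  -9.]
togo [124.1  11.6  -0.3] spin 0.1
-0.13 16 [0.5752 0.5875 0.1443]
-0.12 240 [0.5742 0.5886 0.1475]
-0.11 251 [0.5747 0.5887 0.1381]
-0.1 23 [0.5869 0.5888 0.1145]
-0.09 333 [0.5589 0.5953 0.0942]
-0.08 380 [0.5568 0.5981 0.0871]
-0.07 297 [0.559  0.5962 0.1085]
-0.06 97 [0.5661 0.5894 0.0865]
-0.05 102 [0.5663 0.5897 0.0947]
-0.04 57 [0.5618 0.5938 0.0917]
-0.03 206 [0.5618 0.5939 0.0713]
-0.02 205 [0.562  0.5938 0.0714]
-0.01 204 [0.5631 0.5947 0.0708]
-0.0 218 [0.5633 0.5947 0.0717]
0.01 212 [0.5635 0.5947 0.0709]
0.02 49 [0.5637 0.5945 0.0925]
0.03 96 [0.5676 0.5914 0.0944]
0.04 29 [0.5677 0.5907 0.0853]
```

View pics/w2.png

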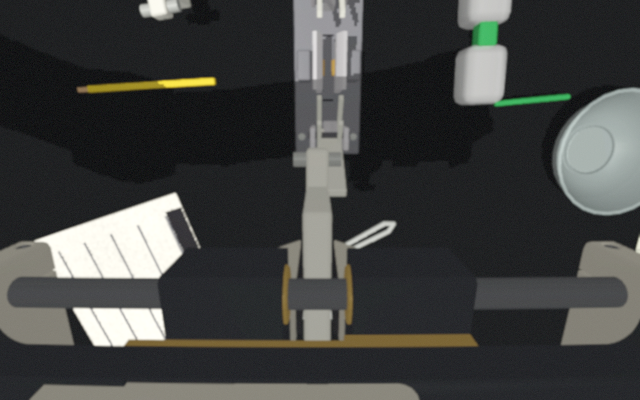

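```bash
python3 - <<'E'
from h import *
w=np.load("w2.npz"); c=calibration("wrist"); d=w["d"]; Pw=cloud(c,w["T"],d); 
z=np.load("s0.npz"); ct,Tt=camT("top"); Pt=cloud(ct,Tt,z["da"])
for n,P in(("wrist",Pw),("top",Pt)):
    q=P.reshape(-1,3); 
    for zl,zh in((.066,.074),(.1,.113)):
        s=q[(q[:,2]>zl)&(q[:,2]<zh)&(abs(q[:,0]-.58)<.025)&(abs(q[:,1])<.075)]
        y=np.sort(s[:,1]); h=np.histogram(y,np.arange(-.075,.0751,.003))[0]
        print(n,zl,len(y),h)
    s=q[(q[:,2]>.064)&(q[:,2]<.074)&(abs(q[:,0]-.58)<.025)&(abs(q[:,1]+.005)<.045)]
    hx=np.histogram(s[:,0],np.arange(.555,.606,.002))[0]; print("x",hx)
    s=q[(q[:,2]>.006)&(q[:,2]<.014)&(abs(q[:,0]-.58)<.045)&(abs(q[:,1])<.12)]
    print("base y",np.histogram(s[:,1],np.arange(-.12,.121,.005))[0])
E
```

```text
wrist 0.066 737 [44  1 10  2  0  0  0  0  0  0  0  0  0  0 17 41 40 43 37 40 39 36 35 37
 40 38 41 41 40 40 41 34  0  0  0  0  0  0  0  0  0  0  0  0  0  0  0  0
  0  0]
wrist 0.1 122 [ 0 14 56 42 10  0  0  0  0  0  0  0  0  0  0  0  0  0  0  0  0  0  0  0
  0  0  0  0  0  0  0  0  0  0  0  0  0  0  0  0  0  0  0  0  0  0  0  0
  0  0]
x [  0   0   0  38 120 124 106  17   0   0   0   0   0   0   0   0  64 167
 117  85   0   0   0   0   0]
base y [  0   0   0  15  82 119 111  93 107 112 154 214 233 250 244 253 241 277
 209 203  97  59  59  64  59  82 111 217 226 236 274 344 340 328 292 229
 177   0   0   0   0   0   0   0   0   0   0   0]
top 0.066 203 [ 9 13  1  1  1  2  1  1  0  0  0  0  0  0  0  0  8  9  6 11  6  8  9  6
  9  9  5 12  6 10  9  6 12  0  0  0  0  0  0  0  0  1  2  1  1  1  2 11
 13  1]
top 0.1 45 [ 0  0  5  7  9  0  0  0  0  0  0  0  0  0  0  0  0  0  0  0  0  0  0  0
  0  0  0  0  0  0  0  0  0  0  0  0  0  0  0  0  0  0  0  7  6 11  0  0
  0  0]
x [ 0  0  0  0 11 22 15 24  9  0  0  0  0  0  0  0  0 19 24 20 21  0  0  0
  0]
base y [ 0  0  0  0 14 34 28 24 20 22 35 47 56 56 57 60 68 65 41 43 23 14 11 13
 11 10 19 43 52 63 57 53 64 60 60 45 28 25 21 22 31 34 20  0  0  0  0  0]
```

```bash
python3 - <<'E'
from h import *
w=np.load("w2.npz"); c=calibration("wrist"); P=cloud(c,w["T"],w["d"])
for v in (190,205,220,235,250,270,285,300,315,330,345):
    r=P[v,290:345]; k=(r[:,2]>.16)&(r[:,2]<.32)
    if k.sum(): print(v,k.sum(),np.flatnonzero(k)[[0,-1]]+290,np.round([r[k][0],r[k][-1]],4).tolist())
    print("   all",np.round(r[27],3))
E
```

```text
190 22 [306 327] [[0.5598, -0.0939, 0.2372], [0.5711, -0.0941, 0.2372]]
   all [ 0.566 -0.093  0.243]
205 28 [303 330] [[0.5591, -0.0954, 0.2625], [0.5718, -0.0957, 0.2621]]
   all [ 0.566 -0.092  0.274]
220 29 [302 330] [[0.5595, -0.0962, 0.2829], [0.571, -0.0962, 0.2836]]
   all [ 0.566 -0.096  0.285]
235 29 [302 330] [[0.5593, -0.1027, 0.283], [0.571, -0.1029, 0.2832]]
   all [ 0.566 -0.102  0.285]
250 55 [290 344] [[0.5529, -0.1147, 0.2704], [0.5779, -0.1155, 0.2692]]
   all [ 0.565 -0.109  0.285]
270 53 [291 343] [[0.5549, -0.1147, 0.291], [0.5759, -0.115, 0.2911]]
   all [ 0.565 -0.118  0.285]
   all [ 0.566 -0.095  0.34 ]
   all [ 0.566 -0.099  0.341]
315 50 [293 342] [[0.5573, -0.1192, 0.3159], [0.5735, -0.1171, 0.3195]]
   all [ 0.565 -0.139  0.285]
330 45 [293 341] [[0.5572, -0.124, 0.3175], [0.5734, -0.1244, 0.3172]]
   all [ 0.565 -0.148  0.284]
   all [ 0.566 -0.103  0.352]
```

Emit:
apply_moves(
  plan=[
    [15, 2, 0, 0, 6],
    [40, 5, 0, 0, 6],
    [70, 8, 0, 0, 6],
    [98, 11, 0, 0, 6],
    [115, 12, 0, 0, 6],
    [121.5, 12, 0, 0, 6],
    [121.5, 12, 0, 0, 6],
    [121.5, 12, 20, 0, 6],
    [121.5, 12, 50, 0, 6],
    [121.5, 12, 75, 0, 6],
    [121.5, 12, 90, 0, 6],
    [121.5, 12, 90, 0, 6],
  ],
)

```text
time: 7.12
ee_pos: [0.5795, -0.0084, 0.3431]
ee_rot: [-179.7, 0.1, 88.9]
ft_force: [-0.6, 0.0, -0.5]
finger_gap: 0.0119
finger_force: 25.0
```

Emit:
apply_moves(
  plan=[
    [0, 0, 0, 0, 6],
    [0, 0, 0, 0, 6],
    [0, 0, 0, 0, 6],
    [0, 0, 0, 0, 6],
  ],
)

```text
time: 7.45
ee_pos: [0.5812, -0.0062, 0.3481]
ee_rot: [179.9, 0.0, 88.9]
ft_force: [-0.4, 0.5, -0.5]
finger_gap: 0.0116
finger_force: 25.0
```

```bash
python3 - <<'E'
from h import *
togo(.5801,-.0043,.3466,89)
b,db=capture("scene"); cv2.imwrite("pics/s1.png",cv2.resize(b[120:300,250:410],None,fx=3.3,fy=3.3,interpolation=cv2.INTER_CUBIC)[:,:,::-1])
E
```

```text
t 7.45 pos [ 0.5812 -0.0062  0.3481] rot [1.7987e+02 2.0000e-02 8.8940e+01] F [-0.4  0.5 -0.5] gap 11.6 q [ 35.  32. -49. 102.  28.  59. -26.]
togo [ 1.8 -1.1  1.5] spin -0.1
```

View pics/s1.png

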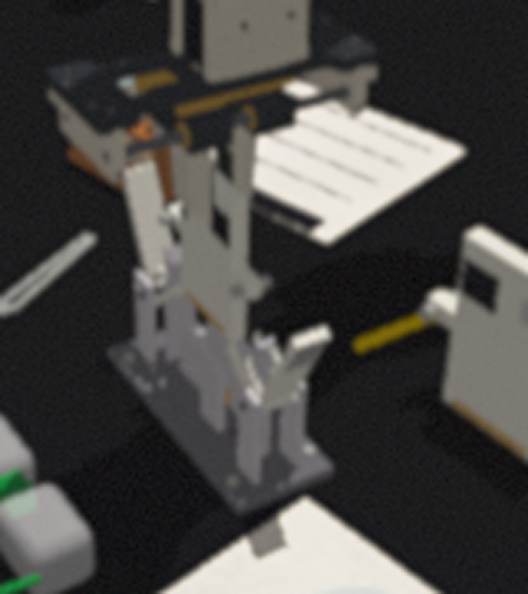

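Crop s1 shows the card held upright just above the guide mouth at about (215,270), between both open levers. Next I'll apply a small correction and lower slowly.

Emit:
apply_moves(
  plan=[
    [1.5, -1, 0, 0, 6],
    [1.5, -1, 0, 0, 6],
    [1.5, -1, 0, 0, 6],
    [1.5, -1, 5, 0, 6],
    [1.5, -1, 10, 0, 6],
    [1.5, -1, 15, 0, 6],
    [1.5, -1, 20, 0, 6],
    [1.5, -1, 24, 0, 6],
    [1.5, -1, 28, 0, 6],
    [1.5, -1, 28, 0, 6],
    [1.5, -1, 28, 0, 6],
  ],
)

```text
time: 8.42
ee_pos: [0.5797, -0.0045, 0.3184]
ee_rot: [-180.0, -0.0, 89.0]
ft_force: [0.0, -0.7, -0.2]
finger_gap: 0.012
finger_force: 25.0
```

```bash
python3 - <<'E'
from h import *
togo(.5801,-.0043,.32,89)
E
```

```text
t 8.42 pos [ 0.5797 -0.0045  0.3184] rot [-1.7997e+02 -1.0000e-02  8.8970e+01] F [ 0.  -0.7 -0.2] gap 12.0 q [ 34.  34. -48. 103.  29.  57. -27.]
togo [ 0.2  0.4 -1.6] spin -0.0
```

Emit:
apply_moves(
  plan=[
    [0, 0, 1.5, 0, 6],
    [0, 0, 3, 0, 6],
    [0, 0, 4.5, 0, 6],
    [0, 0, 6, 0, 6],
    [0, 0, 7.5, 0, 6],
    [0, 0, 9, 0, 6],
    [0, 0, 10, 0, 6],
    [0, 0, 10, 0, 6],
  ],
)

```text
time: 9.08
ee_pos: [0.5796, -0.0046, 0.3084]
ee_rot: [-180.0, -0.0, 89.0]
ft_force: [-0.2, -0.1, -0.5]
finger_gap: 0.012
finger_force: 25.0
```

Emit:
apply_moves(
  plan=[
    [0, 0, 1, 0, 6],
    [0, 0, 2, 0, 6],
    [0, 0, 3, 0, 6],
    [0, 0, 4, 0, 6],
    [0, 0, 4, 0, 6],
    [0, 0, 4, 0, 6],
  ],
)

```text
time: 9.58
ee_pos: [0.5797, -0.0045, 0.3047]
ee_rot: [-180.0, -0.0, 89.0]
ft_force: [0.2, 0.1, -1.6]
finger_gap: 0.0118
finger_force: 25.0
```

Emit:
apply_moves(
  plan=[
    [0, 0, 1, 0, 6],
    [0, 0, 2, 0, 6],
    [0, 0, 3, 0, 6],
    [0, 0, 3, 0, 6],
    [0, 0, 3, 0, 6],
  ],
)

```text
time: 10.0
ee_pos: [0.5797, -0.0045, 0.3016]
ee_rot: [-180.0, -0.0, 89.0]
ft_force: [0.8, -0.1, -1.4]
finger_gap: 0.0118
finger_force: 25.0
```

Emit:
apply_moves(
  plan=[
    [0, 0, 1, 0, 6],
    [0, 0, 2, 0, 6],
    [0, 0, 2, 0, 6],
    [0, 0, 2, 0, 6],
  ],
)

```text
time: 10.33
ee_pos: [0.5797, -0.0045, 0.2997]
ee_rot: [-180.0, -0.0, 89.0]
ft_force: [-0.1, -0.4, -1.4]
finger_gap: 0.0124
finger_force: 25.0
```

Emit:
apply_moves(
  plan=[
    [0, 0, 1, 0, 6],
    [0, 0, 2, 0, 6],
    [0, 0, 2, 0, 6],
    [0, 0, 2, 0, 6],
  ],
)

```text
time: 10.67
ee_pos: [0.5797, -0.0045, 0.2976]
ee_rot: [-180.0, -0.0, 89.0]
ft_force: [0.6, -0.3, -1.0]
finger_gap: 0.0121
finger_force: 25.0
```

Emit:
apply_moves(
  plan=[
    [0, 0, 1, 0, 6],
    [0, 0, 2, 0, 6],
    [0, 0, 2, 0, 6],
    [0, 0, 2, 0, 6],
  ],
)

```text
time: 11.0
ee_pos: [0.5797, -0.0044, 0.2958]
ee_rot: [180.0, -0.0, 89.0]
ft_force: [0.4, 0.0, -0.3]
finger_gap: 0.0119
finger_force: 25.0
```

Emit:
apply_moves(
  plan=[
    [0, 0, 1, 0, 6],
    [0, 0, 1, 0, 6],
    [0, 0, 1, 0, 6],
  ],
)

```text
time: 11.25
ee_pos: [0.5799, -0.0044, 0.2951]
ee_rot: [180.0, -0.0, 89.0]
ft_force: [-0.0, 0.2, 1.6]
finger_gap: 0.0117
finger_force: 25.0
```

Emit:
apply_moves(
  plan=[
    [0, 0, 1, 0, 6],
    [0, 0, 1, 0, 6],
    [0, 0, 1, 0, 6],
  ],
)

```text
time: 11.5
ee_pos: [0.58, -0.0045, 0.294]
ee_rot: [179.9, -0.0, 89.0]
ft_force: [-0.0, 0.9, 3.3]
finger_gap: 0.0115
finger_force: 25.0
```

Contact with the levers (about 4 to 5 N of upward force). I'll let go, rise and look.

Emit:
apply_moves(
  plan=[
    [0, 0, -0.5, 0, 12],
    [0, 0, -0.5, 0, 16],
    [0, 0, -0.5, 0, 22],
    [0, 0, -0.5, 0, 30],
    [0, 0, -0.5, 0, 36],
    [0, 0, -10, 0, 36],
    [0, 0, -30, 0, 36],
    [0, 0, -60, 0, 36],
    [0, 0, -90, 0, 36],
    [0, 0, -115, 0, 36],
    [0, 0, -120, 0, 36],
    [0, 0, -120, 0, 36],
  ],
)

```text
time: 12.5
ee_pos: [0.5803, -0.0041, 0.4165]
ee_rot: [179.7, 0.0, 89.0]
ft_force: [0.3, 0.3, -1.2]
finger_gap: 0.0361
finger_force: 0.0
```

```bash
python3 - <<'E'
from h import *
o=get_obs(); im,d=capture("wrist"); c,T=camT("wrist",o); togo(.58,-.0045,.42,89)
b,db=capture("scene")
P=cloud(c,T,d); q=P[(P[...,2]>.06)&(P[...,2]<.2)&(abs(P[...,0]-.58)<.05)&(abs(P[...,1])<.14)&(d>0)]
for y0 in np.arange(-.13,.125,.01):
    s=q[(q[:,1]>=y0)&(q[:,1]<y0+.01)]
    if len(s)>3: print(round(y0,2),len(s),np.round([s[:,0].min(),s[:,0].max(),s[:,2].max()],4))
w=cv2.resize(im[60:400,170:470],(424,480)); s=cv2.resize(b[120:300,250:390],(373,480),interpolation=cv2.INTER_CUBIC)
cv2.imwrite("pics/c2.png",np.hstack([w,s])[:,:,::-1])
E
```

```text
t 12.55 pos [ 0.5798 -0.0045  0.4146] rot [1.799e+02 4.000e-02 8.895e+01] F [-0.  -0.  -0.7] gap 36.1 q [ 37.  27. -52.  98.  24.  66. -23.]
togo [ 0.   0.3 -5.4] spin -0.1
-0.12 203 [0.5656 0.5882 0.1494]
-0.11 483 [0.5656 0.5887 0.1488]
-0.09 421 [0.558  0.5958 0.0958]
-0.08 231 [0.5567 0.5974 0.1064]
-0.07 378 [0.5584 0.5962 0.1093]
-0.06 87 [0.5644 0.5896 0.0917]
-0.05 82 [0.5645 0.5897 0.0926]
-0.04 222 [0.5623 0.5935 0.1442]
-0.03 331 [0.5623 0.5936 0.1441]
-0.02 342 [0.5625 0.5937 0.1445]
-0.01 341 [0.5629 0.5937 0.1438]
-0.0 357 [0.5624 0.5938 0.1439]
0.01 389 [0.5626 0.5948 0.1441]
0.02 369 [0.564  0.5929 0.1444]
0.03 268 [0.5663 0.5914 0.0941]
0.04 285 [0.5664 0.5915 0.0945]
0.05 338 [0.5619 0.5983 0.1088]
0.06 462 [0.5596 0.5998 0.0864]
0.07 447 [0.5616 0.5984 0.0999]
0.08 432 [0.5689 0.5919 0.1221]
0.09 574 [0.5688 0.5922 0.1465]
0.1 370 [0.5692 0.5921 0.1486]
```

View pics/c2.png

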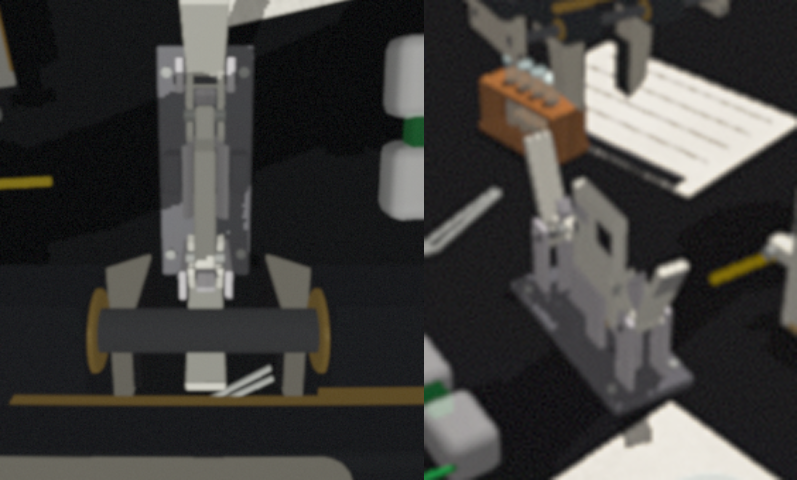

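Side by side, the card stands level in the slot: top edge at z = 0.144 along its whole length, foot about 20 mm above home, both levers open. Next is the left lever: fingers closed, moving outside it.

Emit:
apply_moves(
  plan=[
    [30, 2, 0, 0, 10],
    [70, 3, 0, 0, 0],
    [110, 3, 0, 0, 0],
    [140, 3, 0, 0, 0],
    [150, 3, 0, 0, 0],
    [150, 3, 0, 0, 0],
    [150, 3, 20, 0, 0],
    [150, 3, 50, 0, 0],
    [150, 3, 80, 0, 0],
    [150, 3, 100, 0, 0],
    [150, 3, 105, 0, 0],
    [150, 3, 105, 0, 0],
  ],
  newtons=5,
)

```text
time: 13.6
ee_pos: [0.5849, 0.143, 0.3061]
ee_rot: [-179.7, 0.1, 88.8]
ft_force: [0.0, 0.7, -0.2]
finger_gap: 0.0007
finger_force: 0.0
```

Emit:
apply_moves(
  plan=[
    [0, 0, 0, 0, 0],
    [0, 0, 0, 0, 0],
    [0, 0, 0, 0, 0],
    [0, 0, 0, 0, 0],
  ],
)

```text
time: 13.93
ee_pos: [0.5859, 0.1455, 0.3101]
ee_rot: [179.9, -0.0, 88.9]
ft_force: [0.2, 0.3, -0.1]
finger_gap: 0.0002
finger_force: 0.0
```

```bash
python3 -c "
from h import *
togo(.5815,.125,.310,89)"
```

```text
t 13.93 pos [0.5859 0.1455 0.3101] rot [ 1.7986e+02 -2.0000e-02  8.8950e+01] F [ 0.2  0.3 -0.1] gap 0.2 q [ 18.  37. -48. 100.  32.  58. -42.]
togo [-20.6  -4.    0.1] spin -0.1
```

Emit:
apply_moves(
  plan=[
    [-4, -4, 0, 0, 0],
    [-8, -4, 0, 0, 0],
    [-12, -4, 0, 0, 0],
    [-15, -4, 0, 0, 0],
    [-18, -4, 0, 0, 0],
    [-21, -4, 0, 0, 0],
    [-24, -4, 0, 0, 0],
    [-27, -4, 0, 0, 0],
    [-30, -4, 0, 0, 0],
    [-32, -4, 0, 0, 0],
  ],
)

```text
time: 14.77
ee_pos: [0.5809, 0.1135, 0.3089]
ee_rot: [180.0, -0.0, 89.0]
ft_force: [0.2, 1.8, 0.5]
finger_gap: 0.0006
finger_force: 0.6
```

Emit:
apply_moves(
  plan=[
    [-2, 0, 0, 0, 0],
    [-4, 0, 0, 0, 0],
    [-6, 0, 0, 0, 0],
    [-8, 0, 0, 0, 0],
    [-10, 0, 0, 0, 0],
    [-12, 0, 0, 0, 0],
  ],
)

```text
time: 15.27
ee_pos: [0.5806, 0.1013, 0.3087]
ee_rot: [-180.0, 0.0, 89.0]
ft_force: [0.6, 0.3, -0.5]
finger_gap: 0.0003
finger_force: 0.5
```

Emit:
apply_moves(
  plan=[
    [-2, 0, 0, 0, 0],
    [-4, 0, 0, 0, 0],
    [-6, 0, 0, 0, 0],
    [-8, 0, 0, 0, 0],
    [-10, 0, 0, 0, 0],
    [-12, 0, 0, 0, 0],
    [-14, 0, 0, 0, 0],
    [-14, 0, 0, 0, 0],
  ],
)

```text
time: 15.93
ee_pos: [0.5804, 0.0868, 0.3086]
ee_rot: [-180.0, 0.0, 88.9]
ft_force: [-0.1, 0.6, -0.2]
finger_gap: 0.0003
finger_force: 0.0
```

```bash
python3 - <<'E'
from h import *
togo(.5815,.125,.310,89)
c,T=camT("top"); a,d=capture("top"); P=cloud(c,T,d); q=P[(P[...,2]>.07)&(P[...,2]<.2)&(abs(P[...,0]-.58)<.012)&(abs(P[...,1])<.14)]
for y0 in np.arange(-.13,.125,.01):
    s=q[(q[:,1]>=y0)&(q[:,1]<y0+.01)]
    if len(s)>3: print(round(y0,2),len(s),np.round(s[:,2].max(),4))
E
```

```text
t 15.93 pos [0.5804 0.0868 0.3086] rot [-1.7999e+02  3.0000e-02  8.8920e+01] F [-0.1  0.6 -0.2] gap 0.3 q [ 24.  35. -48. 102.  31.  57. -37.]
togo [38.2  0.4 -1.4] spin -0.1
-0.12 29 0.149
-0.11 71 0.1496
-0.1 66 0.1293
-0.09 65 0.1065
-0.08 51 0.085
-0.07 44 0.1096
-0.06 57 0.0997
-0.05 41 0.0949
-0.04 15 0.1415
-0.03 8 0.1409
```

Emit:
apply_moves(
  plan=[
    [10, 0, 0, 0, 0],
    [20, 0, 0, 0, 0],
    [20, 0, -20, 0, 0],
    [20, 0, -50, 0, 0],
    [10, 0, -75, 0, 0],
    [-25, 0, -80, 0, 0],
    [-60, 0, -80, 0, 0],
    [-95, 0, -80, 0, 0],
    [-130, 0, -80, 0, 0],
    [-165, 0, -80, 0, 0],
    [-200, 0, -80, 0, 0],
    [-230, 0, -80, 0, 0],
  ],
)

```text
time: 16.98
ee_pos: [0.5763, -0.1437, 0.3888]
ee_rot: [180.0, 0.0, 89.0]
ft_force: [0.5, 0.1, -0.4]
finger_gap: 0.0007
finger_force: 0.0
```

Emit:
apply_moves(
  plan=[
    [0, 0, 0, 0, 0],
    [0, 0, 0, 0, 0],
    [0, 0, 15, 0, 0],
    [0, 0, 40, 0, 0],
    [0, 0, 65, 0, 0],
    [0, 0, 78, 0, 0],
    [0, 0, 80, 0, 0],
    [0, 0, 80, 0, 0],
    [0, 0, 80, 0, 0],
  ],
)

```text
time: 17.73
ee_pos: [0.577, -0.1413, 0.3099]
ee_rot: [179.9, -0.0, 89.0]
ft_force: [-0.2, -0.7, 0.8]
finger_gap: 0.0004
finger_force: 0.0
```

```bash
python3 -c "
from h import *
togo(.5785,-.0797,.310,89)"
```

```text
t 17.73 pos [ 0.577  -0.1413  0.3099] rot [ 1.7991e+02 -2.0000e-02  8.9040e+01] F [-0.2 -0.7  0.8] gap 0.4 q [ 46.  35. -47. 101.  30.  57. -14.]
togo [61.6  0.5 -0.1] spin 0.0
```

Emit:
apply_moves(
  plan=[
    [3, 0.5, 0, 0, 0],
    [6, 0.5, 0, 0, 0],
    [9, 0.5, 0, 0, 0],
    [12, 0.5, 0, 0, 0],
    [15, 0.5, 0, 0, 0],
    [18, 0.5, 0, 0, 0],
    [21, 0.5, 0, 0, 0],
    [24, 0.5, 0, 0, 0],
    [27, 0.5, 0, 0, 0],
    [30, 0.5, 0, 0, 0],
  ],
)

```text
time: 18.57
ee_pos: [0.5772, -0.1122, 0.3087]
ee_rot: [-180.0, 0.0, 89.0]
ft_force: [0.0, -1.0, 0.7]
finger_gap: 0.0011
finger_force: 0.5
```

Emit:
apply_moves(
  plan=[
    [2, 0, 0, 0, 0],
    [4, 0, 0, 0, 0],
    [6, 0, 0, 0, 0],
    [8, 0, 0, 0, 0],
    [10, 0, 0, 0, 0],
    [12, 0, 0, 0, 0],
    [14, 0, 0, 0, 0],
    [16, 0, 0, 0, 0],
    [16, 0, 0, 0, 0],
  ],
)

```text
time: 19.32
ee_pos: [0.5775, -0.0958, 0.3088]
ee_rot: [180.0, -0.0, 89.0]
ft_force: [0.7, 0.4, 0.0]
finger_gap: 0.0005
finger_force: 0.0
```

Emit:
apply_moves(
  plan=[
    [1.5, 0, 0, 0, 0],
    [3, 0, 0, 0, 0],
    [4.5, 0, 0, 0, 0],
    [6, 0, 0, 0, 0],
    [7.5, 0, 0, 0, 0],
    [9, 0, 0, 0, 0],
    [9, 0, 0, 0, 0],
  ],
)

```text
time: 19.9
ee_pos: [0.5777, -0.087, 0.3088]
ee_rot: [180.0, -0.0, 89.0]
ft_force: [-0.3, 0.3, 0.2]
finger_gap: 0.0009
finger_force: 0.3
```

Emit:
apply_moves(
  plan=[
    [1.5, 0, 0, 0, 0],
    [3, 0, 0, 0, 0],
    [4.5, 0, 0, 0, 0],
    [6, 0, 0, 0, 0],
    [6, 0, 0, 0, 0],
  ],
)

```text
time: 20.32
ee_pos: [0.5778, -0.081, 0.3087]
ee_rot: [180.0, -0.0, 89.0]
ft_force: [-0.7, -0.3, 0.1]
finger_gap: 0.0002
finger_force: 0.3
```

Emit:
apply_moves(
  plan=[
    [-10, 0, 0, 0, 0],
    [-20, 0, 0, 0, 0],
    [-20, 0, -20, 0, 0],
    [-20, 0, -50, 0, 0],
    [-20, 0, -80, 0, 0],
    [10, 0, -100, 0, 0],
    [45, 0, -105, 0, 0],
    [76, 0, -105, 0, 0],
    [76, 0, -105, 0, 0],
    [76, 0, -105, 0, 0],
    [76, 0, -105, 0, 0],
  ],
)

```text
time: 21.23
ee_pos: [0.5792, -0.0068, 0.4134]
ee_rot: [-180.0, 0.1, 88.9]
ft_force: [-0.3, 0.4, -0.4]
finger_gap: 0.0003
finger_force: 0.0
```

```bash
cat > look.py <<'E'
from h import *
import sys
togo(.58,-.0045,.415,89)
o=get_obs(); im,d=capture("wrist"); c,T=camT("wrist",o); b,db=capture("scene")
P=cloud(c,T,d); q=P[(P[...,2]>.06)&(P[...,2]<.2)&(abs(P[...,0]-.58)<.012)&(abs(P[...,1])<.14)&(d>0)]
for y0 in np.arange(-.13,.125,.01):
    s=q[(q[:,1]>=y0)&(q[:,1]<y0+.01)]
    if len(s)>3: print(round(y0,2),len(s),np.round(s[:,2].max(),4))
w=cv2.resize(im[60:400,170:470],(424,480)); s=cv2.resize(b[120:300,250:390],(373,480),interpolation=cv2.INTER_CUBIC)
cv2.imwrite(sys.argv[1],np.hstack([w,s])[:,:,::-1])
E
python3 look.py pics/c3.png
```

```text
t 21.23 pos [ 0.5792 -0.0068  0.4134] rot [-1.7997e+02  5.0000e-02  8.8920e+01] F [-0.3  0.4 -0.4] gap 0.3 q [ 37.  28. -52.  98.  24.  66. -23.]
togo [ 2.4  0.7 -1.6] spin -0.1
-0.06 78 0.0835
-0.05 80 0.1275
-0.04 218 0.1286
-0.03 248 0.1293
-0.02 265 0.1296
-0.01 275 0.1303
-0.0 273 0.131
0.01 288 0.1313
0.02 358 0.1318
0.03 247 0.0836
0.04 233 0.0882
0.05 263 0.1087
0.06 355 0.1568
0.07 309 0.157
```

View pics/c3.png

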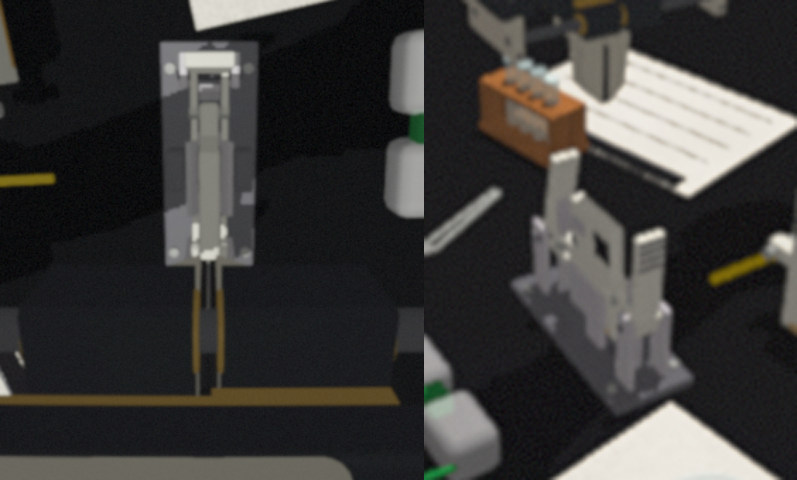

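c3 shows the left lever upright and the right one leaning inward. The card has sunk nearly evenly, with its top at z = 0.128 (right) to 0.132 (left). Now I'll push the left lever home.

Emit:
apply_moves(
  plan=[
    [35, 0, 0, 0, 0],
    [70, 0, 0, 0, 0],
    [100, 0, 0, 0, 0],
    [118, 0, 0, 0, 0],
    [118, 0, 10, 0, 0],
    [118, 0, 35, 0, 0],
    [118, 0, 65, 0, 0],
    [118, 0, 92, 0, 0],
    [118, 0, 103, 0, 0],
    [118, 0, 103, 0, 0],
    [118, 0, 103, 0, 0],
  ],
)

```text
time: 22.25
ee_pos: [0.5817, 0.1114, 0.3106]
ee_rot: [-179.9, 0.0, 88.9]
ft_force: [-0.2, -0.5, -0.2]
finger_gap: 0.0007
finger_force: 0.0
```

Emit:
apply_moves(
  plan=[
    [-6, 0, 0, 0, 0],
    [-12, 0, 0, 0, 0],
    [-18, 0, 0, 0, 0],
    [-22, 0, 0, 0, 0],
    [-24, 0, 0, 0, 0],
    [-24, 0, 0, 0, 0],
  ],
)

```text
time: 22.75
ee_pos: [0.5811, 0.0874, 0.3111]
ee_rot: [180.0, 0.0, 88.9]
ft_force: [-0.3, 0.3, 0.9]
finger_gap: 0.0006
finger_force: 0.0
```

Emit:
apply_moves(
  plan=[
    [-2, 0, 0, 0, 0],
    [-4, 0, 0, 0, 0],
    [-6, 0, 0, 0, 0],
    [-8, 0, 0, 0, 0],
    [-8, 0, 0, 0, 0],
  ],
)

```text
time: 23.17
ee_pos: [0.5808, 0.0803, 0.3108]
ee_rot: [180.0, -0.0, 89.0]
ft_force: [-0.2, -0.5, -0.2]
finger_gap: 0.0005
finger_force: 0.4
```

```bash
python3 -c "
from h import *
togo(.5805,.0631,.310,89)"
```

```text
t 23.17 pos [0.5808 0.0803 0.3108] rot [179.99  -0.    88.96] F [-0.2 -0.5 -0.2] gap 0.5 q [ 25.  35. -48. 102.  31.  57. -37.]
togo [-17.2   0.    0.8] spin -0.0
```

Emit:
apply_moves(
  plan=[
    [-1.5, 0, 0, 0, 0],
    [-3, 0, 0, 0, 0],
    [-4.5, 0, 0, 0, 0],
    [-6, 0, 0, 0, 0],
    [-7, 0, 0, 0, 0],
    [-8, 0, 0, 0, 0],
  ],
)

```text
time: 23.67
ee_pos: [0.5806, 0.0723, 0.3107]
ee_rot: [180.0, -0.0, 89.0]
ft_force: [-0.0, 0.7, 1.2]
finger_gap: 0.0003
finger_force: 0.6
```

Emit:
apply_moves(
  plan=[
    [-1, 0, 0, 0, 0],
    [-2, 0, 0, 0, 0],
    [-3, 0, 0, 0, 0],
  ],
)

```text
time: 23.92
ee_pos: [0.5805, 0.0694, 0.3106]
ee_rot: [-180.0, -0.0, 89.0]
ft_force: [0.9, 1.8, -0.0]
finger_gap: 0.0007
finger_force: 0.5
```

Emit:
apply_moves(
  plan=[
    [-1, 0, 0, 0, 0],
    [-2, 0, 0, 0, 0],
    [-3, 0, 0, 0, 0],
  ],
)

```text
time: 24.17
ee_pos: [0.5804, 0.0664, 0.3106]
ee_rot: [-180.0, -0.0, 89.0]
ft_force: [0.3, 1.5, 0.0]
finger_gap: 0.0005
finger_force: 0.5
```

Emit:
apply_moves(
  plan=[
    [-1, 0, 0, 0, 0],
    [-2, 0, 0, 0, 0],
    [-3, 0, 0, 0, 0],
  ],
)

```text
time: 24.42
ee_pos: [0.5803, 0.0634, 0.3106]
ee_rot: [-180.0, 0.0, 89.0]
ft_force: [0.2, 0.7, -0.6]
finger_gap: 0.0005
finger_force: 0.5
```

Emit:
apply_moves(
  plan=[
    [-1, 0, 0, 0, 0],
    [-2, 0, 0, 0, 0],
    [-2, 0, 0, 0, 0],
  ],
)

```text
time: 24.67
ee_pos: [0.5803, 0.0612, 0.3107]
ee_rot: [-180.0, 0.0, 88.9]
ft_force: [0.1, 0.5, -0.7]
finger_gap: 0.0006
finger_force: 0.4
```

Emit:
apply_moves(
  plan=[
    [-1, 0, 0, 0, 0],
    [-2, 0, 0, 0, 0],
    [-2, 0, 0, 0, 0],
  ],
)

```text
time: 24.92
ee_pos: [0.5804, 0.0593, 0.3107]
ee_rot: [-180.0, 0.0, 88.9]
ft_force: [0.3, 1.0, -0.2]
finger_gap: 0.0004
finger_force: 0.4
```

Emit:
apply_moves(
  plan=[
    [10, 0, 0, 0, 0],
    [20, 0, 0, 0, 0],
    [20, 0, -20, 0, 0],
    [20, 0, -50, 0, 0],
    [20, 0, -80, 0, 0],
    [-10, 0, -100, 0, 0],
    [-45, 0, -105, 0, 0],
    [-66, 0, -105, 0, 0],
    [-66, 0, -105, 0, 0],
    [-66, 0, -105, 0, 0],
    [-66, 0, -105, 0, 0],
  ],
)

```text
time: 25.83
ee_pos: [0.579, -0.005, 0.4158]
ee_rot: [180.0, -0.0, 89.0]
ft_force: [0.1, 0.6, 0.0]
finger_gap: 0.0007
finger_force: 0.0
```

```bash
python3 look.py pics/c4.png
```

```text
t 25.83 pos [ 0.579  -0.005   0.4158] rot [ 1.800e+02 -5.000e-02  8.904e+01] F [0.1 0.6 0. ] gap 0.7 q [ 38.  28. -53.  98.  24.  66. -23.]
togo [0.5 1.  0.8] spin 0.0
-0.07 18 0.0639
-0.06 92 0.0831
-0.05 98 0.0828
-0.04 119 0.128
-0.03 244 0.1281
-0.02 267 0.1277
-0.01 259 0.1273
-0.0 267 0.1275
0.01 282 0.1265
0.02 211 0.126
0.03 268 0.1536
0.04 518 0.1528
0.05 402 0.1285
0.06 314 0.1011
0.07 75 0.0823
```

Emit:
apply_moves(
  plan=[
    [-35, 0, 0, 0, 0],
    [-70, 0, 0, 0, 0],
    [-100, 0, 0, 0, 0],
    [-110, 0, 0, 0, 0],
    [-110, 0, 10, 0, 0],
    [-110, 0, 35, 0, 0],
    [-110, 0, 65, 0, 0],
    [-110, 0, 92, 0, 0],
    [-110, 0, 105, 0, 0],
    [-110, 0, 105, 0, 0],
    [-110, 0, 105, 0, 0],
  ],
)

```text
time: 26.85
ee_pos: [0.5773, -0.1146, 0.3106]
ee_rot: [-180.0, -0.1, 89.1]
ft_force: [0.4, -0.2, 0.8]
finger_gap: 0.0008
finger_force: 0.0
```

Emit:
apply_moves(
  plan=[
    [6, 0, 0, 0, 0],
    [12, 0, 0, 0, 0],
    [18, 0, 0, 0, 0],
    [24, 0, 0, 0, 0],
    [28, 0, 0, 0, 0],
    [30, 0, 0, 0, 0],
    [31, 0, 0, 0, 0],
  ],
)

```text
time: 27.43
ee_pos: [0.5778, -0.0849, 0.311]
ee_rot: [180.0, 0.0, 89.0]
ft_force: [0.6, 0.5, 0.5]
finger_gap: 0.0007
finger_force: 0.0
```

Emit:
apply_moves(
  plan=[
    [1, 0, 0, 0, 0],
    [2, 0, 0, 0, 0],
    [3, 0, 0, 0, 0],
    [4, 0, 0, 0, 0],
  ],
)

```text
time: 27.77
ee_pos: [0.5778, -0.0817, 0.3107]
ee_rot: [-180.0, 0.0, 88.9]
ft_force: [0.6, -0.6, 0.2]
finger_gap: 0.0004
finger_force: 0.0
```

Emit:
apply_moves(
  plan=[
    [1, 0, 0, 0, 0],
    [2, 0, 0, 0, 0],
    [3, 0, 0, 0, 0],
    [4, 0, 0, 0, 0],
  ],
)

```text
time: 28.1
ee_pos: [0.5778, -0.0778, 0.3106]
ee_rot: [-180.0, 0.0, 88.9]
ft_force: [-0.4, -1.0, 0.0]
finger_gap: 0.0001
finger_force: 0.5
```

Emit:
apply_moves(
  plan=[
    [1, 0, 0, 0, 0],
    [2, 0, 0, 0, 0],
    [3, 0, 0, 0, 0],
    [4, 0, 0, 0, 0],
  ],
)

```text
time: 28.43
ee_pos: [0.5779, -0.0734, 0.3107]
ee_rot: [-180.0, -0.0, 89.0]
ft_force: [0.6, -1.6, -0.6]
finger_gap: 0.0005
finger_force: 0.4
```

Emit:
apply_moves(
  plan=[
    [1, 0, 0, 0, 0],
    [2, 0, 0, 0, 0],
    [3, 0, 0, 0, 0],
    [4, 0, 0, 0, 0],
  ],
)

```text
time: 28.77
ee_pos: [0.578, -0.0694, 0.3107]
ee_rot: [180.0, 0.0, 89.0]
ft_force: [-0.8, -0.7, 1.1]
finger_gap: 0.0002
finger_force: 0.4
```

Emit:
apply_moves(
  plan=[
    [1, 0, 0, 0, 0],
    [2, 0, 0, 0, 0],
    [3, 0, 0, 0, 0],
    [3, 0, 0, 0, 0],
  ],
)

```text
time: 29.1
ee_pos: [0.5781, -0.0662, 0.3108]
ee_rot: [180.0, -0.0, 89.0]
ft_force: [-0.2, -0.0, 0.0]
finger_gap: 0.0003
finger_force: 0.3
```

Emit:
apply_moves(
  plan=[
    [1, 0, 0, 0, 0],
    [2, 0, 0, 0, 0],
    [2, 0, 0, 0, 0],
  ],
)

```text
time: 29.35
ee_pos: [0.5781, -0.0642, 0.3108]
ee_rot: [180.0, -0.0, 89.0]
ft_force: [-0.8, -1.2, 0.1]
finger_gap: 0.0001
finger_force: 0.3
```

Emit:
apply_moves(
  plan=[
    [1, 0, 0, 0, 0],
    [2, 0, 0, 0, 0],
    [2, 0, 0, 0, 0],
  ],
)

```text
time: 29.6
ee_pos: [0.5781, -0.0622, 0.3108]
ee_rot: [180.0, -0.0, 89.0]
ft_force: [0.2, -0.9, -1.0]
finger_gap: 0.001
finger_force: 0.3
```

Emit:
apply_moves(
  plan=[
    [-8, 0, 0, 0, 0],
    [-15, 0, 0, 0, 0],
    [-15, 0, -20, 0, 0],
    [-10, 0, -45, 0, 0],
    [20, 0, -60, 0, 0],
    [55, 0, -60, 0, 0],
    [90, 0, -60, 0, 0],
    [125, 2, -60, 0, 0],
    [150, 2, -60, 0, 0],
    [152, 2, -60, 0, 0],
    [152, 2, -60, 0, 0],
    [152, 2, -60, 0, 0],
  ],
)

```text
time: 30.6
ee_pos: [0.5831, 0.0884, 0.3705]
ee_rot: [-180.0, 0.1, 88.9]
ft_force: [-0.6, 0.6, -0.0]
finger_gap: 0.0008
finger_force: 0.0
```

Emit:
apply_moves(
  plan=[
    [0, 0, 10, 0, 0],
    [0, 0, 30, 0, 0],
    [0, 0, 50, 0, 0],
    [0, 0, 60, 0, 0],
    [0, 0, 60, 0, 0],
    [-8, 0, 60, 0, 0],
    [-16, 0, 60, 0, 0],
    [-23, 0, 60, 0, 0],
    [-27, 0, 60, 0, 0],
    [-28, 0, 60, 0, 0],
    [-28, 0, 60, 0, 0],
  ],
)

```text
time: 31.52
ee_pos: [0.5826, 0.0606, 0.3113]
ee_rot: [179.9, 0.0, 88.9]
ft_force: [0.1, 0.5, -0.2]
finger_gap: 0.0008
finger_force: 0.0
```

Emit:
apply_moves(
  plan=[
    [-1, 0, 0, 0, 0],
    [-2, 0, 0, 0, 0],
    [-2, 0, 0, 0, 0],
  ],
)

```text
time: 31.77
ee_pos: [0.5823, 0.0596, 0.3108]
ee_rot: [180.0, 0.0, 89.0]
ft_force: [1.0, 0.1, 0.3]
finger_gap: 0.0004
finger_force: 0.0
```

Emit:
apply_moves(
  plan=[
    [-1, 0, 0, 0, 0],
    [-2, 0, 0, 0, 0],
    [-3, 0, 0, 0, 0],
    [-3, 0, 0, 0, 0],
  ],
)

```text
time: 32.1
ee_pos: [0.5823, 0.0565, 0.3107]
ee_rot: [-180.0, -0.0, 89.0]
ft_force: [-0.1, 0.1, 0.1]
finger_gap: 0.0005
finger_force: 0.4
```

Emit:
apply_moves(
  plan=[
    [-1, 0, 0, 0, 0],
    [-2, 0, 0, 0, 0],
    [-2, 0, 0, 0, 0],
  ],
)

```text
time: 32.35
ee_pos: [0.5823, 0.0543, 0.3107]
ee_rot: [-180.0, 0.0, 89.0]
ft_force: [0.2, 1.1, -0.9]
finger_gap: 0.0003
finger_force: 0.4
```

Emit:
apply_moves(
  plan=[
    [-1, 0, 0, 0, 0],
    [-2, 0, 0, 0, 0],
    [-2, 0, 0, 0, 0],
  ],
)

```text
time: 32.6
ee_pos: [0.5823, 0.0522, 0.3107]
ee_rot: [-180.0, 0.0, 88.9]
ft_force: [0.4, 1.3, 0.0]
finger_gap: 0.0004
finger_force: 0.4
```

Emit:
apply_moves(
  plan=[
    [-1, 0, 0, 0, 0],
    [-2, 0, 0, 0, 0],
    [-2, 0, 0, 0, 0],
  ],
)

```text
time: 32.85
ee_pos: [0.5822, 0.0502, 0.3107]
ee_rot: [-180.0, 0.0, 88.9]
ft_force: [0.4, -0.1, -0.2]
finger_gap: 0.0006
finger_force: 0.4
```

Emit:
apply_moves(
  plan=[
    [-1, 0, 0, 0, 0],
    [-2, 0, 0, 0, 0],
    [-2, 0, 0, 0, 0],
  ],
)

```text
time: 33.1
ee_pos: [0.5822, 0.0482, 0.3107]
ee_rot: [180.0, 0.0, 88.9]
ft_force: [-0.6, 1.3, 0.8]
finger_gap: 0.0004
finger_force: 0.4
```

Emit:
apply_moves(
  plan=[
    [-1, 0, 0, 0, 0],
    [-1, 0, 0, 0, 0],
  ],
)

```text
time: 33.27
ee_pos: [0.5822, 0.0472, 0.3107]
ee_rot: [-180.0, 0.0, 88.9]
ft_force: [-0.6, 1.2, -0.1]
finger_gap: 0.0005
finger_force: 0.4
```

Emit:
apply_moves(
  plan=[
    [-1, 0, 0, 0, 0],
    [-1, 0, 0, 0, 0],
  ],
)

```text
time: 33.43
ee_pos: [0.5822, 0.0462, 0.3107]
ee_rot: [180.0, 0.0, 88.9]
ft_force: [0.1, 1.3, -0.1]
finger_gap: 0.0005
finger_force: 0.4
```

Emit:
apply_moves(
  plan=[
    [-1, 0, 0, 0, 0],
    [-1, 0, 0, 0, 0],
  ],
)

```text
time: 33.6
ee_pos: [0.5821, 0.0452, 0.3107]
ee_rot: [-180.0, 0.0, 89.0]
ft_force: [-0.7, 0.2, 0.3]
finger_gap: 0.0004
finger_force: 0.4
```

Emit:
apply_moves(
  plan=[
    [-1, 0, 0, 0, 0],
    [-1, 0, 0, 0, 0],
  ],
)

```text
time: 33.77
ee_pos: [0.5821, 0.0443, 0.3107]
ee_rot: [-180.0, 0.0, 89.0]
ft_force: [-0.8, 1.2, -0.5]
finger_gap: 0.0007
finger_force: 0.5
```

Emit:
apply_moves(
  plan=[
    [-1, 0, 0, 0, 0],
    [-1, 0, 0, 0, 0],
  ],
)

```text
time: 33.93
ee_pos: [0.5821, 0.0434, 0.3108]
ee_rot: [180.0, -0.0, 89.0]
ft_force: [0.1, 1.5, -0.3]
finger_gap: 0.0003
finger_force: 0.6
```

Emit:
apply_moves(
  plan=[
    [10, 0, 0, 0, 0],
    [18, 0, 0, 0, 0],
    [18, 0, -20, 0, 0],
    [18, 0, -50, 0, 0],
    [10, 0, -80, 0, 0],
    [-20, 0, -105, 0, 0],
    [-50, -2, -105, 0, 0],
    [-50, -2, -105, 0, 0],
    [-50, -2, -105, 0, 0],
    [-50, -2, -105, 0, 0],
  ],
)

```text
time: 34.77
ee_pos: [0.579, -0.0058, 0.4156]
ee_rot: [-180.0, -0.0, 89.0]
ft_force: [-0.2, -0.2, 1.2]
finger_gap: 0.0003
finger_force: 0.0
```

```bash
python3 look.py pics/c5.png
```

```text
t 34.77 pos [ 0.579  -0.0058  0.4156] rot [-1.7998e+02 -2.0000e-02  8.8970e+01] F [-0.2 -0.2  1.2] gap 0.3 q [ 38.  28. -53.  98.  24.  66. -23.]
togo [1.3 1.  0.6] spin -0.0
-0.07 21 0.0659
-0.06 68 0.0767
-0.05 38 0.0763
-0.04 115 0.1211
-0.03 247 0.1215
-0.02 268 0.1217
-0.01 251 0.121
-0.0 202 0.1213
0.01 129 0.1448
0.02 439 0.1465
0.03 451 0.1384
0.04 399 0.1225
0.05 337 0.1088
0.06 300 0.0906
0.07 125 0.0782
```

View pics/c5.png

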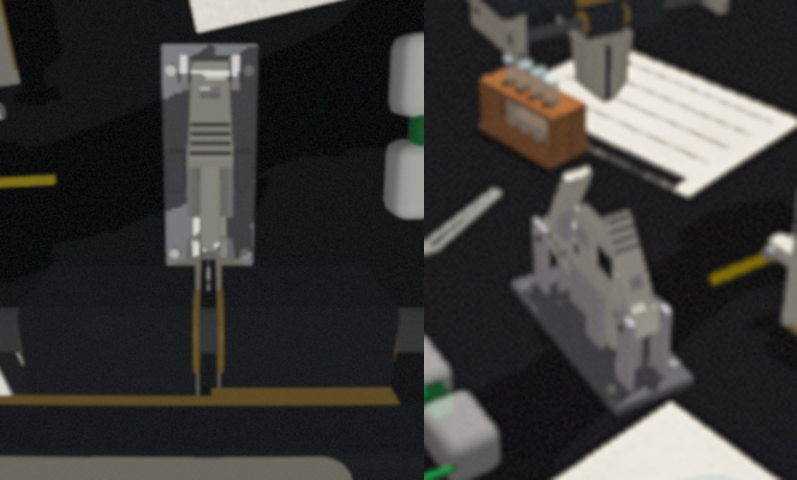

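c5 shows the left lever nearly fully in and the right one leaning in less. The card is level with its top at z ≈ 0.121. Now the right lever goes home.

Emit:
apply_moves(
  plan=[
    [-35, 0, 0, 0, 0],
    [-70, 0, 0, 0, 0],
    [-85, 0, 0, 0, 0],
    [-85, 0, 10, 0, 0],
    [-85, 0, 35, 0, 0],
    [-85, 0, 65, 0, 0],
    [-85, 0, 92, 0, 0],
    [-85, 0, 105, 0, 0],
    [-85, 0, 105, 0, 0],
    [-80, 0, 105, 0, 0],
    [-70, 0, 105, 0, 0],
    [-62, 0, 105, 0, 0],
  ],
)

```text
time: 35.87
ee_pos: [0.5789, -0.0667, 0.3126]
ee_rot: [179.8, -0.0, 89.0]
ft_force: [-0.5, 0.5, 0.4]
finger_gap: 0.0008
finger_force: 0.0
```

Emit:
apply_moves(
  plan=[
    [1, 0, 0, 0, 0],
    [2, 0, 0, 0, 0],
    [3, 0, 0, 0, 0],
    [4, 0, 0, 0, 0],
    [5, 0, 0, 0, 0],
    [6, 0, 0, 0, 0],
    [6, 0, 0, 0, 0],
  ],
)

```text
time: 36.45
ee_pos: [0.5781, -0.0625, 0.3107]
ee_rot: [-180.0, -0.0, 88.9]
ft_force: [-0.1, -0.2, 0.4]
finger_gap: 0.0004
finger_force: 0.0
```

Emit:
apply_moves(
  plan=[
    [1, 0, 0, 0, 0],
    [2, 0, 0, 0, 0],
    [3, 0, 0, 0, 0],
    [3, 0, 0, 0, 0],
  ],
)

```text
time: 36.78
ee_pos: [0.5782, -0.0595, 0.3107]
ee_rot: [-180.0, 0.0, 89.0]
ft_force: [0.3, -0.8, 0.4]
finger_gap: 0.0006
finger_force: 0.4
```

Emit:
apply_moves(
  plan=[
    [1, 0, 0, 0, 0],
    [2, 0, 0, 0, 0],
    [2, 0, 0, 0, 0],
  ],
)

```text
time: 37.03
ee_pos: [0.5782, -0.0575, 0.3107]
ee_rot: [-180.0, 0.0, 89.0]
ft_force: [-0.2, -2.0, -0.0]
finger_gap: 0.0005
finger_force: 0.7
```

Emit:
apply_moves(
  plan=[
    [1, 0, 0, 0, 0],
    [1, 0, 0, 0, 0],
  ],
)

```text
time: 37.2
ee_pos: [0.5782, -0.0569, 0.3107]
ee_rot: [-180.0, 0.0, 88.9]
ft_force: [-0.2, -3.2, -0.4]
finger_gap: 0.0002
finger_force: 1.1
```

Emit:
apply_moves(
  plan=[
    [1, 0, 0, 0, 0],
    [1, 0, 0, 0, 0],
  ],
)

```text
time: 37.37
ee_pos: [0.5782, -0.056, 0.3107]
ee_rot: [-180.0, 0.1, 88.9]
ft_force: [0.6, -3.7, -0.4]
finger_gap: 0.0006
finger_force: 1.5
```

Emit:
apply_moves(
  plan=[
    [1, 0, 0, 0, 0],
    [1, 0, 0, 0, 0],
  ],
)

```text
time: 37.53
ee_pos: [0.5783, -0.055, 0.3107]
ee_rot: [-180.0, 0.1, 88.9]
ft_force: [-0.8, -4.0, 0.0]
finger_gap: 0.0005
finger_force: 1.9
```

Emit:
apply_moves(
  plan=[
    [1, 0, 0, 0, 0],
    [1, 0, 0, 0, 0],
  ],
)

```text
time: 37.7
ee_pos: [0.5783, -0.0542, 0.3106]
ee_rot: [-180.0, 0.1, 88.9]
ft_force: [-0.3, -5.2, -0.2]
finger_gap: 0.0006
finger_force: 2.1
```

Emit:
apply_moves(
  plan=[
    [0.5, 0, 0, 0, 0],
    [0.5, 0, 0, 0, 0],
    [0.5, 0, 0, 0, 0],
    [0.5, 0, 0, 0, 0],
  ],
)

```text
time: 38.03
ee_pos: [0.5783, -0.0539, 0.3107]
ee_rot: [-180.0, 0.1, 88.9]
ft_force: [1.2, -6.1, -0.5]
finger_gap: 0.0006
finger_force: 2.3
```

Emit:
apply_moves(
  plan=[
    [-8, 0, 0, 0, 0],
    [-15, 0, 0, 0, 0],
    [-15, 0, -20, 0, 0],
    [-10, 0, -45, 0, 0],
    [20, 0, -60, 0, 0],
    [55, 0, -60, 0, 0],
    [90, 1, -60, 0, 0],
    [120, 2, -60, 0, 0],
    [125, 2, -60, 0, 0],
    [125, 2, -60, 0, 0],
    [125, 2, -60, 0, 0],
  ],
)

```text
time: 38.95
ee_pos: [0.5826, 0.072, 0.3706]
ee_rot: [-180.0, -0.0, 89.0]
ft_force: [-0.2, -0.8, -0.5]
finger_gap: 0.0005
finger_force: 0.0
```

Emit:
apply_moves(
  plan=[
    [0, 0, 10, 0, 0],
    [0, 0, 30, 0, 0],
    [0, 0, 50, 0, 0],
    [0, 0, 60, 0, 0],
    [0, 0, 60, 0, 0],
    [0, 0, 60, 0, 0],
    [-8, 0, 60, 0, 0],
    [-16, 0, 60, 0, 0],
    [-22, 0, 60, 0, 0],
    [-23, 0, 60, 0, 0],
    [-24, 0, 60, 0, 0],
  ],
)

```text
time: 39.87
ee_pos: [0.5824, 0.0468, 0.3112]
ee_rot: [180.0, 0.0, 88.9]
ft_force: [-0.6, 0.7, 0.2]
finger_gap: 0.0006
finger_force: 0.0
```

Emit:
apply_moves(
  plan=[
    [-1, 0, 0, 0, 0],
    [-2, 0, 0, 0, 0],
    [-3, 0, 0, 0, 0],
    [-3, 0, 0, 0, 0],
  ],
)

```text
time: 40.2
ee_pos: [0.5821, 0.0454, 0.3108]
ee_rot: [180.0, -0.0, 89.0]
ft_force: [-0.1, 1.4, -0.6]
finger_gap: 0.0005
finger_force: 0.4
```

Emit:
apply_moves(
  plan=[
    [-1, 0, 0, 0, 0],
    [-1, 0, 0, 0, 0],
  ],
)

```text
time: 40.37
ee_pos: [0.5821, 0.0445, 0.3108]
ee_rot: [180.0, -0.0, 89.0]
ft_force: [-0.4, 2.5, -0.5]
finger_gap: 0.0002
finger_force: 0.8
```

Emit:
apply_moves(
  plan=[
    [-1, 0, 0, 0, 0],
    [-1, 0, 0, 0, 0],
  ],
)

```text
time: 40.53
ee_pos: [0.582, 0.0434, 0.3107]
ee_rot: [180.0, -0.0, 89.0]
ft_force: [-0.6, 2.7, -0.8]
finger_gap: 0.0008
finger_force: 1.0
```

Emit:
apply_moves(
  plan=[
    [-1, 0, 0, 0, 0],
    [-1, 0, 0, 0, 0],
  ],
)

```text
time: 40.7
ee_pos: [0.582, 0.0423, 0.3107]
ee_rot: [-180.0, -0.0, 89.0]
ft_force: [0.9, 3.6, -0.2]
finger_gap: 0.0005
finger_force: 1.3
```

Emit:
apply_moves(
  plan=[
    [-1, 0, 0, 0, 0],
    [-1, 0, 0, 0, 0],
  ],
)

```text
time: 40.87
ee_pos: [0.582, 0.0412, 0.3108]
ee_rot: [180.0, -0.0, 89.0]
ft_force: [-0.0, 4.2, -0.2]
finger_gap: 0.0004
finger_force: 1.6
```

Emit:
apply_moves(
  plan=[
    [-0.7, 0, 0, 0, 0],
    [-0.7, 0, 0, 0, 0],
  ],
)

```text
time: 41.03
ee_pos: [0.582, 0.0409, 0.3108]
ee_rot: [180.0, -0.1, 89.0]
ft_force: [-0.2, 4.7, 0.5]
finger_gap: 0.0004
finger_force: 1.9
```

Emit:
apply_moves(
  plan=[
    [-1, 0, 0, 0, 0],
    [-1, 0, 0, 0, 0],
    [-1, 0, 0, 0, 0],
  ],
)

```text
time: 41.28
ee_pos: [0.5819, 0.0404, 0.3109]
ee_rot: [180.0, -0.1, 89.0]
ft_force: [-1.0, 5.9, 0.9]
finger_gap: 0.0003
finger_force: 2.4
```

Emit:
apply_moves(
  plan=[
    [-0.5, 0, 0, 0, 0],
    [-0.5, 0, 0, 0, 0],
    [-0.5, 0, 0, 0, 0],
  ],
)

```text
time: 41.53
ee_pos: [0.5819, 0.0402, 0.3109]
ee_rot: [180.0, -0.1, 89.0]
ft_force: [-0.1, 6.5, -0.5]
finger_gap: 0.0004
finger_force: 2.6
```

Emit:
apply_moves(
  plan=[
    [8, 0, 0, 0, 0],
    [16, 0, 0, 0, 0],
    [18, 0, -20, 0, 0],
    [18, 0, -50, 0, 0],
    [10, 0, -80, 0, 0],
    [-20, -1, -105, 0, 0],
    [-47, -2, -105, 0, 0],
    [-47, -2, -105, 0, 0],
    [-47, -2, -105, 0, 0],
    [-47, -2, -105, 0, 0],
  ],
)

```text
time: 42.37
ee_pos: [0.5789, -0.0083, 0.4154]
ee_rot: [-180.0, 0.0, 88.9]
ft_force: [-0.4, 1.1, -0.0]
finger_gap: 0.0004
finger_force: 0.0
```

```bash
python3 look.py pics/c6.png
```

```text
t 42.37 pos [ 0.5789 -0.0083  0.4154] rot [-1.7996e+02  3.0000e-02  8.8920e+01] F [-0.4  1.1 -0. ] gap 0.4 q [ 38.  28. -53.  98.  24.  66. -23.]
togo [3.8 1.  0.4] spin -0.1
-0.07 29 0.0757
-0.06 90 0.0765
-0.05 40 0.0745
-0.04 162 0.1467
-0.03 249 0.1215
-0.02 259 0.1212
-0.01 265 0.121
-0.0 212 0.1219
0.01 147 0.1444
0.02 442 0.1459
0.03 446 0.1369
0.04 379 0.1208
0.05 350 0.1089
0.06 293 0.0892
0.07 128 0.0778
```

Card level at z ≈ 0.121. I'll press the right lever once more in case the last push moved it.

Emit:
apply_moves(
  plan=[
    [-35, 0, 0, 0, 0],
    [-65, 0, 0, 0, 0],
    [-74, 0, 0, 0, 0],
    [-74, 0, 10, 0, 0],
    [-74, 0, 35, 0, 0],
    [-74, 0, 65, 0, 0],
    [-74, 0, 92, 0, 0],
    [-74, 0, 105, 0, 0],
    [-74, 0, 105, 0, 0],
    [-70, 0, 105, 0, 0],
    [-60, 0, 105, 0, 0],
    [-52, 0, 105, 0, 0],
  ],
)

```text
time: 43.47
ee_pos: [0.579, -0.0584, 0.3125]
ee_rot: [179.8, -0.0, 89.0]
ft_force: [-0.8, 0.2, 0.3]
finger_gap: 0.0007
finger_force: 0.0
```

Emit:
apply_moves(
  plan=[
    [1, 0, 0, 0, 0],
    [2, 0, 0, 0, 0],
    [3, 0, 0, 0, 0],
    [3, 0, 0, 0, 0],
    [3, 0, 0, 0, 0],
  ],
)

```text
time: 43.88
ee_pos: [0.5783, -0.0575, 0.311]
ee_rot: [180.0, 0.0, 88.9]
ft_force: [0.3, -0.0, 0.4]
finger_gap: 0.0007
finger_force: 0.2
```

Emit:
apply_moves(
  plan=[
    [1, 0, 0, 0, 0],
    [1, 0, 0, 0, 0],
  ],
)

```text
time: 44.05
ee_pos: [0.5784, -0.0569, 0.3108]
ee_rot: [180.0, 0.0, 88.9]
ft_force: [0.8, -2.1, 1.5]
finger_gap: 0.0003
finger_force: 1.0
```

Emit:
apply_moves(
  plan=[
    [1, 0, 0, 0, 0],
    [1, 0, 0, 0, 0],
  ],
)

```text
time: 44.22
ee_pos: [0.5783, -0.056, 0.3107]
ee_rot: [180.0, 0.1, 88.9]
ft_force: [1.2, -2.6, 0.5]
finger_gap: -0.0
finger_force: 1.6
```

Emit:
apply_moves(
  plan=[
    [1.2, 0, 0, 0, 0],
    [1.2, 0, 0, 0, 0],
    [1.2, 0, 0, 0, 0],
  ],
)

```text
time: 44.47
ee_pos: [0.5783, -0.0549, 0.3106]
ee_rot: [-180.0, 0.1, 88.9]
ft_force: [1.1, -4.3, -0.4]
finger_gap: 0.0005
finger_force: 2.0
```

Emit:
apply_moves(
  plan=[
    [0.8, 0, 0, 0, 0],
    [0.8, 0, 0, 0, 0],
    [0.8, 0, 0, 0, 0],
  ],
)

```text
time: 44.72
ee_pos: [0.5783, -0.0543, 0.3105]
ee_rot: [-180.0, 0.1, 88.9]
ft_force: [0.9, -5.9, -0.8]
finger_gap: 0.0006
finger_force: 2.1
```

Emit:
apply_moves(
  plan=[
    [-8, 0, 0, 0, 0],
    [-16, 0, 0, 0, 0],
    [-18, 0, -20, 0, 0],
    [-18, 0, -50, 0, 0],
    [-10, 0, -80, 0, 0],
    [20, 0, -105, 0, 0],
    [48, 0, -105, 0, 0],
    [48, 0, -105, 0, 0],
    [48, 0, -105, 0, 0],
    [48, 0, -105, 0, 0],
  ],
)

```text
time: 45.55
ee_pos: [0.5789, -0.0056, 0.4152]
ee_rot: [-179.9, 0.0, 89.0]
ft_force: [0.1, 0.1, -1.5]
finger_gap: 0.0007
finger_force: 0.0
```

```bash
python3 look.py pics/c7.png
```

```text
t 45.55 pos [ 0.5789 -0.0056  0.4152] rot [-1.7994e+02  1.0000e-02  8.8990e+01] F [ 0.1  0.1 -1.5] gap 0.7 q [ 38.  28. -53.  98.  24.  66. -23.]
togo [1.1 1.  0.2] spin -0.0
-0.06 78 0.0756
-0.05 34 0.0736
-0.04 157 0.1457
-0.03 250 0.1212
-0.02 253 0.1207
-0.01 258 0.1213
-0.0 224 0.1217
0.01 104 0.1214
0.02 429 0.1474
0.03 457 0.1411
0.04 407 0.1255
0.05 343 0.1085
0.06 303 0.0909
0.07 125 0.0781
```

View pics/c7.png

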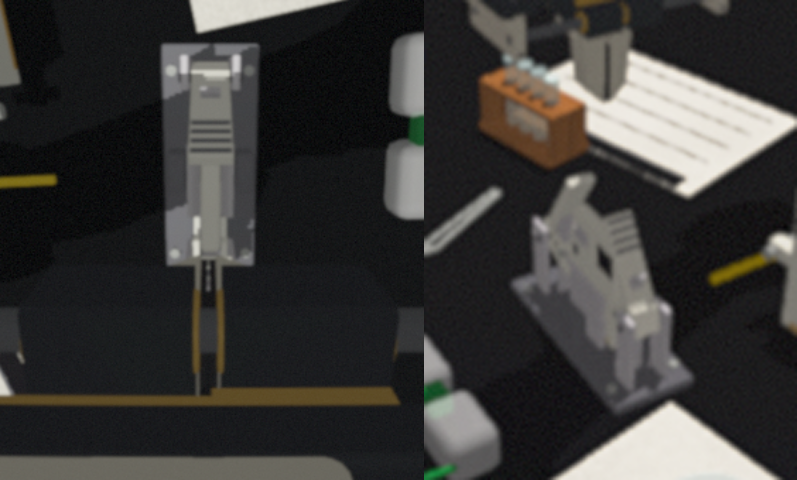

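c7 shows both levers folded fully in. The card is level at z ≈ 0.121 across its top, and both levers give the same springy stop at about 6 N. The gripper is clear, so I'm handing in.

```bash
python3 -c "
from workcell import manip
print(manip.sign_off())"
```

```text
the job is handed in; nothing more can be done
None
```

The card is out of its stand and seated in the dock slot, level along its top edge, with both levers pressed in turns to their stop at about 6 N. I handed the job in at about 45.6 s; the sign-off returned no verdict.

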